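# Fetch the fork gauge from the back of the crowded hook

### The job

The fork-headed gauge is at the back of the crowded leaning hook, under the T-headed and disc-headed gauges. Move the T gauge and then the disc gauge to the spare leaning hook, using the first one to press that hook's stiff sliding rest firmly but without ramming all the way down to its foot so that both hang snug at the bottom, then take the fork gauge off its hook and lay it flat inside the shallow grey tray. Leave the two other gauges on the spare hook and do not disturb the loose things around.

Things in the scene. Friction and masses are not known exactly. Their poses are not given: they have to be found in the camera images.
- full_stand: The crowded leaning hook, fixed: grey base 130 x 110 x 12 mm (long side along x), post, and a 14 mm steel pin, 85 mm long, leaning 25 deg from vertical toward the stand's -x. Origin: centre of base underside, z up. At the pin's foot a plate square to it (40 mm pad, 14 mm wide tongue 88 mm down-slope) carries the stack: fork, disc, tee from the foot up, 16 mm apart, handles down-slope
- full_stand_foot (a point): point on the crowded hook's pin axis, in the upper face of its foot; axes as full_stand
- full_stand_tip (a point): tip of the crowded hook's pin, on its axis, 85 mm from the foot point. The eyes hang about 4 mm down-slope of the axis, touching the pin; drawn off fast or off-centre a gauge cocks on the pin and jams, so centre the eye on the axis and draw it along the pin at about 0.1 m/s
- spare_stand: The spare leaning hook, fixed, like the other but empty. On its pin slides an 8 mm thick aluminium rest (40 mm pad, 14 mm tongue) held by about 4.5 N of friction wherever it was left, 14 to 35 mm above the foot (not measured: feel for it); it cannot turn, and stops hard on the foot. Press on a gauge lying on it to slide it down
- spare_stand_foot (a point): point on the spare hook's pin axis, in the upper face of its fixed foot; axes as spare_stand
- spare_stand_tip (a point): tip of the spare hook's pin, on its axis, 85 mm from the foot point
- seat_first (a point): on the spare hook's pin axis, 16 mm from the foot point: where the eye centre of the first gauge is when the rest is fully down and the gauge lies on it
- seat_second (a point): on the spare hook's pin axis, 32 mm from the foot point: where the eye centre of the second gauge is when it lies on the first
- tee_gauge: T-headed gauge, bare aluminium, 16 mm thick, 146 mm long, about 140 g: 42 mm eye with 22 mm through hole, straight neck 26 mm wide (grip across it, 62 mm from the eye centre), cross bar 100 mm wide, 95 to 125 mm from the eye centre. Origin: eye centre, mid thickness; z is the hole axis (up along the pin), -x runs from the eye to the head
- disc_gauge: Disc-headed gauge: same eye, neck, thickness, mass and frame as the T gauge, head a round disc of 68 mm centred 123 mm from the eye centre; 178 mm long
- fork_gauge: Fork-headed gauge: same eye, neck, thickness, mass and frame, head a 92 mm wide two-tined fork, 95 to 153 mm from the eye centre; 174 mm long
- tray: Shallow open tray of grey plastic, fixed, outside 204 mm along its x, 126 mm along its y, 16 mm high, walls and floor 4 mm. Origin: centre of its underside; z up
- meter: yellow hand meter, loose bystander, 138 x 80 x 44 mm, origin centre of underside
- cutters: side cutters with blue handles, loose bystander, 54 x 152 x 13 mm, origin centre of underside
- tape_white: white tape roll, loose bystander, 84 mm across, 24 mm high, origin centre of underside
- strip_coil: flat pale coil of strip, loose bystander, 72 mm across, 10 mm high, origin centre of underside
Mind the look-alikes: they are no part of the job. Leave any green look-alike of the tee_gauge alone.

How it is judged:
On the way, in this order (a step that is already met when the one before it is completed fails the run):
1. the T gauge lies on the spare hook with the sliding rest pressed fully down: eye centre within 7 mm of seat_first, let go (distance between tee_gauge and seat_first below 0.007 m and contact force between the fingers and tee_gauge below 0.1 N), for 0.2 s.
2. the disc gauge lies on it: eye centre within 8 mm of seat_second, let go (distance between disc_gauge and seat_second below 0.008 m and contact force between the fingers and disc_gauge below 0.1 N), for 0.2 s.
At the end, for the whole second after the job is handed in: The T gauge hangs at the bottom of the spare hook (eye centre within 7 mm of seat_first, so the rest is fully down), the disc gauge on it (within 8 mm of seat_second), and the fork gauge lies flat (within 3 deg) on the tray's floor inside its walls, all at rest (distance between tee_gauge and seat_first below 0.007 m and distance between disc_gauge and seat_second below 0.008 m and z of fork_gauge in the frame of tray between 0.006 and 0.016 m and x of fork_gauge in the frame of tray between -0.1 and 0.1 m and y of fork_gauge in the frame of tray between -0.06 and 0.06 m and (angle between fork_gauge's own z axis and vertical below 0.05 rad or angle between fork_gauge's own z axis and vertical above 3.09 rad) and linear speed of each of fork_gauge, tee_gauge, disc_gauge below 0.01 m/s); the robot touches nothing.
It fails at once if a gauge is rammed against the spare hook (over 50 N) (contact force between any of tee_gauge, disc_gauge and spare_stand above 50 N).
It fails at once if a loose bystander is moved more than 30 mm (distance of any of meter, cutters, tape_white, strip_coil from where it was at the start of the episode above 0.03 m).
It also fails if it takes over 72 s, if anything falls off the work surface, if the arm or the gripper's body presses on something with over 40 N, if the wrist force passes 120 N, or if a joint passes its speed limit or range.

### The arm

A 6-joint arm with a two-finger parallel gripper is mounted at the origin on a cart in front of the work surface, level with it; the furniture and walls round the work are solid. World frame = base frame: x ahead of the robot, y to its left, z up, the work surface at z = 0. Lengths are in m, angles in rad, forces in N, time in s.
With the tool pointing down it reaches from about 0.35 to 0.975 m from the base axis. Payload 4.9 kg.
Tool frame: the origin (TCP) lies between the finger pads; the fingertips stand 25 mm ahead of it and the grasp point (between the pads) lies 6 mm ahead of it; z points along the fingers, y is the line along which they close (so a half turn about z gives the same grasp; the last joint's range is limited). The gripper opens to 85 mm and grips with 20 to 120 N. Pads are 22 mm wide; open, the fingers measure 114 mm over their backs; the gripper's body (76 mm by 85 mm) begins 54 mm behind the grasp point. The pads swing forward as they close: fully open they stand 13 mm farther back than shut.
Start: joints at [-1.288, 0.053, 1.613, -0, 1.476, -0.119], TCP at [0.244, -0.575, 0.256] pointing down, gripper open.
Joint ranges: [-3.01, 3.01], [-1.01, 2.22], [0.06, 2.58], [-1.02, 4.17], [0.09, 2.62], [-3.14, 3.14]. Speed limits (rad/s): [2.57, 2.57, 3.14, 3.14, 3.14, 3.14].

### API

Orientations are given as a unit quaternion [w, x, y, z].
In Python, from plant import manip gives the robot as it stands.
- The arm moves only by the shell command python3 -m inch 'ROWS'. ROWS is JSON, a list of rows, each a list of 3 entries, a list of its own where there are three numbers: the shift along the tool's x, y, z in m, then the turn, a rotation vector about the tool's x, y, z in rad, then the opening, from 0 (shut) to 1 (fully open). A call has 1 to 8 rows; each row shifts and turns the commanded pose from where the row before left it, along the tool's axes as they then stand; what a row does not reach is not made up. A row lasts 1/10 s, in which the tool goes at most 50 mm and 8.59 degrees, less where a joint would pass 70% of its speed; a pose out of reach is approached as far as the arm can. A call with a gripper value outside its range is refused whole. The fingers move at their own pace and stop on an object; the grip force is fixed at half the most. Time passes only in rows, so rows that do not move let the fingers close. It gives the time, the measured TCP pose, the force, the opening and the grip force at its end, in the units of the state.
- manip.state(): the state, without advancing time (a new reading comes with each control period).
- manip.grab_frame(name): name is "scene" or "top" or "wrist"; returns (picture, depth): 400x640x3 uint8, red, green, blue; 400x640 float32, m along the optical axis (not along the pixel's ray), 0 where there is no reading.
- manip.camera_params(name): a dict with "camera_matrix" (3x3 intrinsics, pixels), "rvec" (rotation vector, rad) and "tvec" (3), from world to camera coordinates, as OpenCV has them. Camera axes: x right, y down, z forward; pixel columns grow to the right and rows downward; lengths in m; the calibration is good to about 2 mm. A picture is of the moment at which its call begins: read the wrist's pose just before it. camera_params takes no time and is no camera call; for the wrist camera it gives the pose at the moment of the call.
- manip.job_done(): hands the job in; it is judged then, once.
Trained networks look in the newest picture that a camera, given by its name, has taken for a name from the list of things; names that differ only in an ending like _2 or _b are one class to them, and where a whole thing is asked for, a point or a joint stands for the part that bears it (a point fixed in the world has none). Each returns a list of dicts, best first, with "score" (0 to 1); they miss things now and then, are a little off and sometimes report something else, mostly with a low value. They report only what shows in the picture. A call takes as long as a camera call. They do not tell look-alikes from the thing itself.
- manip.look_for(camera, label): "point" ([x, y, z] in m, in world coordinates, good to about 4 mm: the middle of the surface that is visible of it).
The state is a dict: "time": time; "joint_pos": joint angles; "joint_vel": joint speeds; "joint_efforts": joint torques, N m; "tool_pos": TCP position; "tool_rot": TCP orientation; "contact_force": force on the tool from outside, world axes, zero at the start; "ft_torque": the same for the moment, N m; "gripper_width": opening from 0.0 (shut) to 1.0 (fully open); "grasp_force": force on a finger pad.
Only numpy, scipy, OpenCV 4.12 (cv2) and the standard library are available. Lean on these libraries where they do the work, as an engineer would, in place of code of your own. Each camera call takes 0.05 s, during which the arm holds its last target. There are 200 camera calls.

## Working session

There is one attempt and no reset: what is moved stays moved. The work goes in short steps, Python scripts to look and compute and a shell command to move; the robot and the scene stay as the last step left them, time stands still between calls to the robot, and variables do not carry over. Pictures are saved under pics/ and viewed, at most 10 in all, crops included, and the job is handed in when it is done.

```bash
ls; mkdir -p pics; cat > h.py <<'E'
import numpy as np,cv2
from plant import manip
from scipy.spatial.transform import Rotation as R
def cam(n):
    p=manip.camera_params(n);return np.array(p["camera_matrix"]),R.from_rotvec(np.ravel(p["rvec"])).as_matrix(),np.ravel(p["tvec"])
def cloud(n,d):
    K,Rm,t=cam(n);v,u=np.mgrid[:400,:640]
    c=np.stack([(u-K[0,2])/K[0,0]*d,(v-K[1,2])/K[1,1]*d,d],-1)
    return (c-t)@Rm
def save(n,f):
    s=manip.grab_frame(n);cv2.imwrite(f,cv2.cvtColor(s[0],cv2.COLOR_RGB2BGR));return s
E
python3 - <<'E'
from h import *
im={}
for n in("scene","top"):
    p,d=save(n,f"pics/{n}0.png");np.save(n+"d.npy",d)
    K,Rm,t=cam(n);print(n,-Rm.T@t,Rm[2])
    for l in ["full_stand","spare_stand","tee_gauge","disc_gauge","fork_gauge","tray","meter","cutters","tape_white","strip_coil"]:
        print(l,[(np.round(x["point"],3).tolist(),round(x["score"],2)) for x in manip.look_for(n,l)[:3]])
print(manip.state())
E
```

```text
pics
scene [-0.04090705 -1.06587536  1.20938646] [ 0.32783987  0.7105852  -0.62256702]
full_stand [([0.583, 0.288, 0.014], 0.82)]
spare_stand [([0.615, -0.328, 0.013], 0.59)]
tee_gauge [([0.484, 0.284, 0.142], 0.72), ([0.446, 0.568, 0.015], 0.4)]
disc_gauge [([0.491, 0.279, 0.107], 0.49), ([0.453, 0.285, 0.108], 0.42)]
fork_gauge []
tray [([0.584, 0.025, 0.006], 0.86)]
meter []
cutters [([0.615, -0.321, 0.012], 0.25)]
tape_white [([0.636, -0.135, 0.028], 0.53), ([0.611, -0.33, 0.012], 0.32)]
strip_coil [([0.674, 0.067, 0.013], 0.69), ([0.582, 0.29, 0.012], 0.38)]
top [0.24693401 0.14103    1.49638429] [ 0.19304951  0.01264549 -0.98110753]
full_stand [([0.58, 0.28, 0.014], 0.67)]
spare_stand [([0.611, -0.312, 0.008], 0.69)]
tee_gauge [([0.47, 0.293, 0.136], 0.79), ([0.41, 0.574, 0.015], 0.55)]
disc_gauge [([0.44, 0.282, 0.11], 0.59)]
fork_gauge [([0.613, -0.314, 0.009], 0.54), ([0.478, 0.279, 0.096], 0.53)]
tray [([0.515, 0.012, 0.001], 0.95)]
meter []
cutters [([0.402, 0.232, 0.009], 0.62)]
tape_white [([0.671, 0.066, 0.014], 0.64), ([0.641, -0.129, 0.025], 0.59), ([0.614, -0.315, 0.013], 0.23)]
strip_coil [([0.672, 0.065, 0.013], 0.61)]
{'time': 1.1, 'joint_pos': array([-1.28800579e+00,  5.26940444e-02,  1.61293362e+00, -1.60517872e-05,
        1.47598621e+00, -1.18992751e-01]), 'joint_vel': array([ 0.00159199,  0.00052849, -0.00104536,  0.00030758,  0.0019114 ,
        0.00207889]), 'joint_efforts': array([-6.53186271e-04, -3.93694103e+01, -3.70472968e+01, -4.78548861e-05,
        6.09622912e-04,  2.47288590e-06]), 'tool_pos': array([ 0.24440519, -0.5751995 ,  0.25628716]), 'tool_rot': array([-9.91857634e-06,  9.79888894e-01,  1.99543866e-01, -8.83085259e-06]), 'contact_force': array([-0.82250559,  0.79912553, -0.12768163]), 'ft_torque': array([ 0.01190503, -0.01509106,  0.00283414]), 'grasp_force': 0.0, 'gripper_width': 0.9980956889839607}
```

View pics/scene0.png

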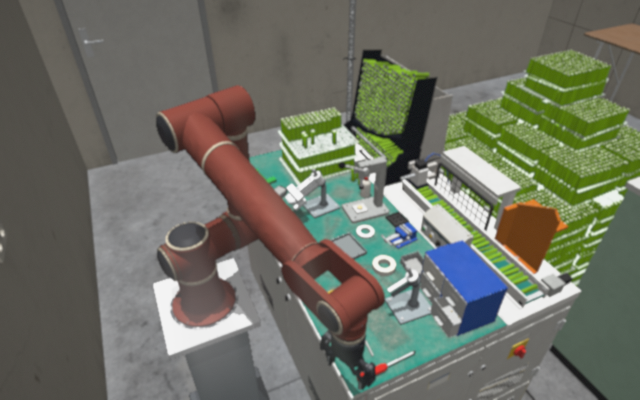

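View pics/top0.png

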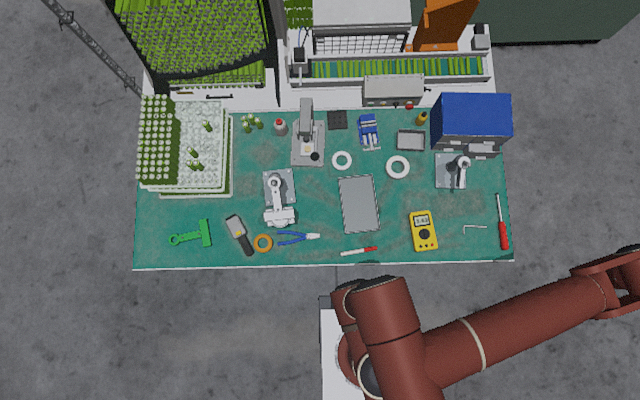

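The scene shows the crowded hook at about (278,195) and the spare hook at (457,172) in the top view. The tray is at (358,203), with the tape, coil, cutters and meter around them and a green look-alike T at (192,235). Next I measure the poses from depth.

```bash
cat > m.py <<'E'
from h import *
d=np.load("topd.npy");P=cloud("top",d);img=cv2.imread("pics/top0.png")
print("K",cam("top")[0][0,0])
z=P[...,2]
def box(m,name):
    v,u=np.nonzero(m);q=P[v,u,:2].astype(np.float32);print(name,len(q),cv2.minAreaRect(q),np.median(P[v,u,2]))
def roi(x0,x1,y0,y1,z0,z1): return (P[...,0]>x0)&(P[...,0]<x1)&(P[...,1]>y0)&(P[...,1]<y1)&(z>z0)&(z<z1)&(d>0)
box(roi(.5,.72,-.40,-.22,.007,.018),"spare base"); box(roi(.5,.68,.2,.36,.007,.018),"full base")
box(roi(.38,.62,-.07,.09,.010,.024),"tray rim")
for n,r in(("full",(.36,.68,.2,.37)),("spare",(.45,.72,-.42,-.24))):
    m=roi(*r,.03,.3);v,u=np.nonzero(m);q=P[m];o=np.argsort(-q[:,2])[:12];print(n,np.round(q[o],3).tolist());print(q.min(0),q.max(0))
crop=np.hstack([cv2.resize(img[150:240,245:315],None,fx=5,fy=5),cv2.resize(img[140:200,425:485],(450,450))])
cv2.imwrite("pics/crop0.png",crop)
s=manip.state();K,Rm,t=cam("wrist");T=R.from_quat(np.roll(s["tool_rot"],-1)).as_matrix()
print("T",T.round(3).tolist());print("cam in tool",T.T@(-Rm.T@t-s["tool_pos"]),(T.T@Rm.T).round(3).tolist(),K[0,0])
E
python3 m.py
```

```text
K 423.31302404318086
spare base 722 ((0.611070990562439, -0.3117623031139374), (0.17041918635368347, 0.2104412317276001), 88.063720703125) 0.012108482293681423
full base 737 ((0.597165048122406, 0.2860408425331116), (0.1535511165857315, 0.1768551766872406), 83.3598861694336) 0.012776161864170488
tray rim 294 ((0.5150443315505981, 0.009174495935440063), (0.20518116652965546, 0.13394291698932648), 5.248252868652344) 0.014218347099496827
full [[0.547, 0.294, 0.216], [0.547, 0.297, 0.215], [0.547, 0.291, 0.214], [0.554, 0.294, 0.212], [0.554, 0.291, 0.212], [0.551, 0.291, 0.211], [0.551, 0.295, 0.21], [0.551, 0.288, 0.21], [0.545, 0.295, 0.209], [0.555, 0.298, 0.209], [0.545, 0.298, 0.208], [0.552, 0.298, 0.208]]
[0.4267832  0.23577081 0.0337894 ] [0.60296153 0.33442544 0.21579876]
spare [[0.588, -0.321, 0.212], [0.592, -0.316, 0.211], [0.595, -0.319, 0.211], [0.592, -0.319, 0.211], [0.589, -0.319, 0.21], [0.595, -0.323, 0.21], [0.592, -0.326, 0.209], [0.592, -0.323, 0.209], [0.596, -0.314, 0.208], [0.59, -0.316, 0.208], [0.593, -0.314, 0.208], [0.59, -0.314, 0.207]]
[ 0.53550145 -0.41969378  0.03006543] [ 0.71988699 -0.25570809  0.21202226]
T [[0.92, 0.391, -0.0], [0.391, -0.92, 0.0], [-0.0, -0.0, -1.0]]
cam in tool [ 0.06564717 -0.00079219 -0.11765412] [[-0.001, -0.966, -0.259], [1.0, -0.001, -0.001], [0.0, -0.259, 0.966]] 330.95932768083946
```

View pics/crop0.png

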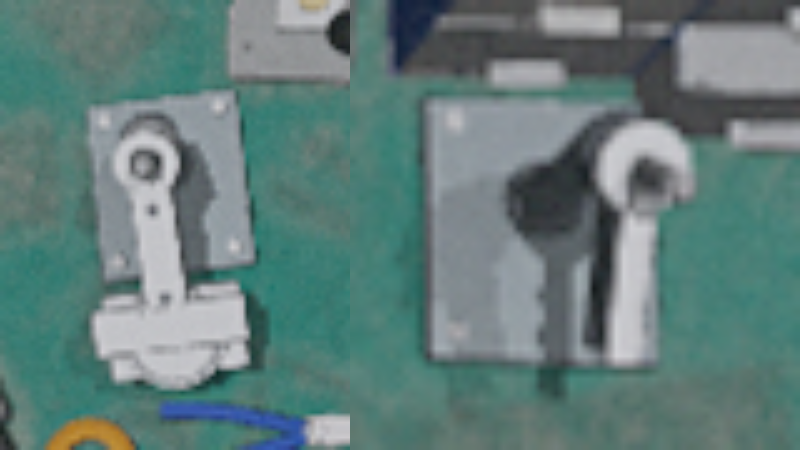

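The crop shows the full stack's eye at about (147,160) with its neck tilted about 6°. The spare pin and tongue are at about (640,170) and point straight down. I'll go to close wrist views.

```bash
cat >> h.py <<'E'
from scipy.linalg import expm,logm
def frame(yaw):
    s,c=np.sin(np.radians(25)),np.cos(np.radians(25));Y=R.from_euler('z',yaw,degrees=True).as_matrix()
    a=Y@[-s,0,c];u=Y@[c,0,s];return a,u
def tool(yaw):  # tool rotation square to the pin
    a,u=frame(yaw);z=-a;return np.stack([u,np.cross(z,u),z],1)
def flat(yaw):
    return (R.from_euler('z',yaw,degrees=True)*R.from_euler('x',180,degrees=True)).as_matrix()
def cur():
    s=manip.state();T=np.eye(4);T[:3,:3]=R.from_quat(np.roll(s["tool_rot"],-1)).as_matrix();T[:3,3]=s["tool_pos"];return T
def rows(T0,pos,Rm,n=None,v=.048):
    T1=np.eye(4);T1[:3,:3]=Rm;T1[:3,3]=pos
    L=np.linalg.inv(T0)@T1;r=R.from_matrix(L[:3,:3]).as_rotvec()
    if n is None:n=int(max(np.ceil(np.linalg.norm(L[:3,3])/v),np.ceil(np.linalg.norm(r)/.145),1))
    I=expm(np.real(logm(L))/n);print(n,"x",I[:3,3].round(4).tolist(),R.from_matrix(I[:3,:3]).as_rotvec().round(4).tolist())
    Ts=[T0]
    for i in range(n):Ts.append(Ts[-1]@I)
    print(" min z",min(t[2,3] for t in Ts),"mid",Ts[n//2][:3,3].round(3));return T1
E
python3 - <<'E'
from h import *
F=np.array([.626,-.32,.134]);a,u=frame(0)
T=rows(cur(),F-.03*u+.2*a,tool(0))
F=np.array([.584,.298,.138]);a,u=frame(6)
rows(T,F-.03*u+.22*a,tool(6))
E
```

```text
8 x [0.041, -0.0235, 0.0016] [-0.011, 0.0538, 0.0494]
 min z 0.25464737705970464 mid [ 0.369 -0.434  0.262]
13 x [-0.0007, -0.0467, -0.0022] [0.0034, -0.0, -0.0073]
 min z 0.30258300955510903 mid [ 0.499 -0.04   0.313]
```

```bash
python3 -m inch '[[[0.041,-0.0235,0.0016],[-0.011,0.0538,0.0494],1],[[0.041,-0.0235,0.0016],[-0.011,0.0538,0.0494],1],[[0.041,-0.0235,0.0016],[-0.011,0.0538,0.0494],1],[[0.041,-0.0235,0.0016],[-0.011,0.0538,0.0494],1],[[0.041,-0.0235,0.0016],[-0.011,0.0538,0.0494],1],[[0.041,-0.0235,0.0016],[-0.011,0.0538,0.0494],1],[[0.041,-0.0235,0.0016],[-0.011,0.0538,0.0494],1],[[0.041,-0.0235,0.0016],[-0.011,0.0538,0.0494],1]]'
python3 -m inch '[[[0,0,0],[0,0,0],1],[[0,0,0],[0,0,0],1],[[0,0,0],[0,0,0],1]]'
python3 - <<'E'
from h import *
print(cur().round(3))
p,d=save("wrist","pics/wsp.png");np.save("wsp.npy",d);P=cloud("wrist",d);np.save("wspP.npy",P)
F=np.array([.584,.298,.138]);a,u=frame(6)
rows(cur(),F-.03*u+.22*a,tool(6))
E
```

```text
time: 1.9
tool_pos: [0.515, -0.3185, 0.3031]
tool_rot: [-0.0, 0.976, -0.001, 0.217]
contact_force: [2.0, 0.6, 0.2]
gripper_width: 0.994
grasp_force: 0.0
time: 2.2
tool_pos: [0.5133, -0.3204, 0.3023]
tool_rot: [0.0, 0.976, -0.0, 0.216]
contact_force: [0.6, -0.2, -1.3]
gripper_width: 1.002
grasp_force: 0.0
[[ 0.907 -0.     0.422  0.513]
 [-0.    -1.    -0.    -0.32 ]
 [ 0.422  0.    -0.907  0.302]
 [ 0.     0.     0.     1.   ]]
13 x [-0.0006, -0.0468, -0.0022] [0.0034, 0.0001, -0.0074]
 min z 0.3021217047380242 mid [ 0.499 -0.04   0.313]
```

View pics/wsp.png

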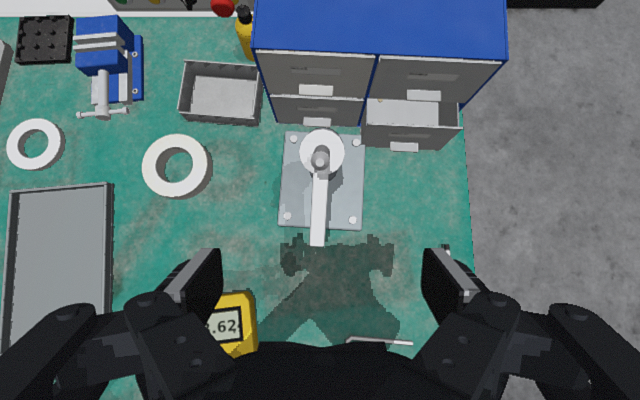

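The spare pin's tip is at about (320,157) and its rest's tongue ends at (318,245). Nothing is in the way there. Next is the full stand.

```bash
python3 -m inch '[[[-0.0006,-0.0468,-0.0022],[0.0034,0,-0.0074],1],[[-0.0006,-0.0468,-0.0022],[0.0034,0,-0.0074],1],[[-0.0006,-0.0468,-0.0022],[0.0034,0,-0.0074],1],[[-0.0006,-0.0468,-0.0022],[0.0034,0,-0.0074],1],[[-0.0006,-0.0468,-0.0022],[0.0034,0,-0.0074],1],[[-0.0006,-0.0468,-0.0022],[0.0034,0,-0.0074],1],[[-0.0006,-0.0468,-0.0022],[0.0034,0,-0.0074],1]]' >/dev/null
python3 -m inch '[[[-0.0006,-0.0468,-0.0022],[0.0034,0,-0.0074],1],[[-0.0006,-0.0468,-0.0022],[0.0034,0,-0.0074],1],[[-0.0006,-0.0468,-0.0022],[0.0034,0,-0.0074],1],[[-0.0006,-0.0468,-0.0022],[0.0034,0,-0.0074],1],[[-0.0006,-0.0468,-0.0022],[0.0034,0,-0.0074],1],[[-0.0006,-0.0468,-0.0022],[0.0034,0,-0.0074],1],[[0,0,0],[0,0,0],1],[[0,0,0],[0,0,0],1]]'
cat > m2.py <<'E'
from h import *
def ana(name,F0,yaw):
    P=np.load(name+"P.npy");d=np.load(name+".npy");a,u=frame(yaw);y=np.array([-np.sin(np.radians(yaw)),np.cos(np.radians(yaw)),0])
    Q=P-F0;A,U,V=Q@a,Q@u,Q@y
    ok=(d>0)&(abs(V)<.07)&(U>-.17)&(U<.06)&(A<.12)&(P[...,2]>.05)
    h,e=np.histogram(A[ok],np.arange(-.03,.12,.004));print(name,list(zip(e.round(3).tolist(),h.tolist())))
    tip=ok&(A>.075);top=A[tip].max();m=ok&(A>top-.003)&(A<top+.003);print("tip A",np.median(A[m]),"U",U[m].min(),U[m].max(),"V",V[m].min(),V[m].max(),m.sum())
    return P,A,U,V,ok
if __name__=="__main__":
    p,d=save("wrist","pics/wfu.png");np.save("wfu.npy",d);np.save("wfuP.npy",cloud("wrist",d));print(cur().round(4).tolist())
    ana("wsp",np.array([.626,-.32,.134]),0)
    ana("wfu",np.array([.584,.298,.138]),6)
E
python3 m2.py
```

```text
time: 3.75
tool_pos: [0.465, 0.2866, 0.3243]
tool_rot: [-0.01, 0.975, 0.052, 0.215]
contact_force: [0.2, -1.4, -0.3]
gripper_width: 1.003
grasp_force: 0.0
[[0.9017, 0.1048, 0.4194, 0.4653], [0.0959, -0.9945, 0.0424, 0.2856], [0.4216, 0.002, -0.9068, 0.3244], [0.0, 0.0, 0.0, 1.0]]
wsp [(-0.03, 0), (-0.026, 0), (-0.022, 0), (-0.018, 0), (-0.014, 0), (-0.01, 3), (-0.006, 7), (-0.002, 36), (0.002, 11), (0.006, 0), (0.01, 0), (0.014, 0), (0.018, 0), (0.022, 1), (0.026, 92), (0.03, 2256), (0.034, 5), (0.038, 10), (0.042, 7), (0.046, 6), (0.05, 10), (0.054, 7), (0.058, 12), (0.062, 7), (0.066, 11), (0.07, 13), (0.074, 11), (0.078, 76), (0.082, 151), (0.086, 67), (0.09, 0), (0.094, 0), (0.098, 0), (0.102, 0), (0.106, 0), (0.11, 0), (0.114, 0)]
tip A 0.08639886908458741 U -0.005322795513140451 0.0026145166244875397 V -0.002964920684003003 0.005523696482547191 104
wfu [(-0.03, 0), (-0.026, 0), (-0.022, 0), (-0.018, 0), (-0.014, 0), (-0.01, 5), (-0.006, 47), (-0.002, 118), (0.002, 89), (0.006, 102), (0.01, 393), (0.014, 253), (0.018, 54), (0.022, 42), (0.026, 278), (0.03, 725), (0.034, 153), (0.038, 176), (0.042, 2007), (0.046, 4275), (0.05, 13), (0.054, 4), (0.058, 11), (0.062, 6), (0.066, 13), (0.07, 9), (0.074, 39), (0.078, 133), (0.082, 78), (0.086, 0), (0.09, 0), (0.094, 0), (0.098, 0), (0.102, 0), (0.106, 0), (0.11, 0), (0.114, 0)]
tip A 0.08302019086629171 U -0.007211252068987996 0.0006070008600241959 V -0.0025651456956613063 0.004415538344406666 85
```

View pics/wfu.png

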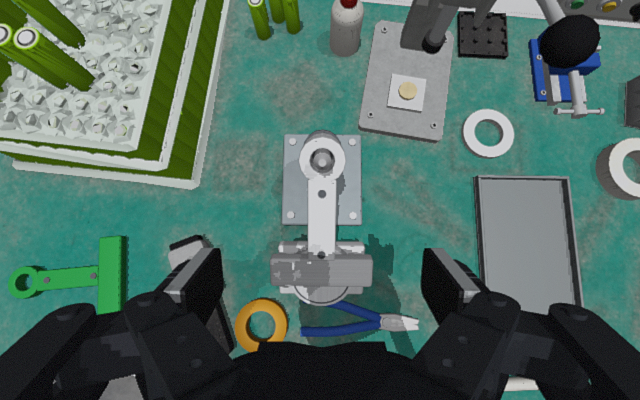

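The tee's eye is at (322,158), its neck runs straight down to (322,250), and the cutters' handles lie below the head at about (340,320). Now I refine position and yaw.

```bash
cat > m3.py <<'E'
from m2 import *
def fit(name,F0,yaw,a0,a1,u0,u1):
    P,A,U,V,ok=ana(name,F0,yaw)
    m=ok&(A>a0)&(A<a1)&(U>u0)&(U<u1)
    pl=np.c_[U[m],V[m],np.ones(m.sum())];c=np.linalg.lstsq(pl,A[m],rcond=None)[0];print("plane dA/dU,dA/dV,A0",c)
    b=np.arange(u0,u1,.005);ce=[]
    for x in b:
        k=m&(U>=x)&(U<x+.005)
        if k.sum()>5:ce.append((x+.0025,(V[k].min()+V[k].max())/2,np.ptp(V[k])))
    ce=np.array(ce);q=np.polyfit(ce[:,0],ce[:,1],1);print("yaw corr deg",np.degrees(np.arctan(q[0])),"V at U=0",q[1],"w",ce[:,2].round(4))
    t=ok&(A>.075);print("tip centre U,V",(U[t].min()+U[t].max())/2,(V[t].min()+V[t].max())/2)
    m=ok&(A>a0)&(A<a1);print("U range",U[m].min(),U[m].max())
fit("wsp",np.array([.626,-.32,.134]),0,.026,.036,-.085,-.025)
fit("wfu",np.array([.584,.298,.138]),6,.042,.052,-.085,-.03)
E
python3 m3.py | grep -v '^w'
```

```text
tip A 0.08639886908458741 U -0.005322795513140451 0.0026145166244875397 V -0.002964920684003003 0.005523696482547191 104
plane dA/dU,dA/dV,A0 [-0.00103128 -0.0172492   0.03143188]
yaw corr deg -3.221038429425184 V at U=0 0.0003070576121971546 w [0.014  0.013  0.0129 0.0138 0.0138 0.0127 0.0136 0.0136 0.0135 0.0134
 0.0134 0.0133]
tip centre U,V -0.0012448228098290116 0.001609155109447702
U range -0.08928728931631333 0.018087098322053394
tip A 0.08302019086629171 U -0.007211252068987996 0.0006070008600241959 V -0.0025651456956613063 0.004415538344406666 85
plane dA/dU,dA/dV,A0 [ 0.00760722 -0.00811345  0.04705464]
yaw corr deg -0.12102444971050272 V at U=0 0.0013097791060500258 w [0.0246 0.0245 0.0244 0.0252 0.0251 0.0259 0.0258 0.0257 0.0256 0.0255
 0.0254]
tip centre U,V -0.0035541254409011958 0.000922329677175955
U range -0.13264286844189535 0.012963241639701919
```

```bash
cat >> h.py <<'E'
YF,YS=5.9,-3.5
aF,uF=frame(YF);aS,uS=frame(YS)
FF=np.array([.584,.298,.138]);_a,_u=frame(6);FF=FF-.0035*_u+.0012*np.array([-.1045,.9945,0])-.001*_a
_a,_u=frame(0);FS=np.array([.626,-.32,.134])-.0015*_u+.001*np.array([0,1,0])+.002*_a
E
python3 - <<'E'
from h import *
print(FF,FS)
rows(cur(),FF+.057*aF-.066*uF,tool(YF),5)
E
```

```text
[0.5811402  0.298906   0.13561453] [ 0.6237953  -0.319       0.13517869]
5 x [-0.008, -0.0003, 0.0327] [0.0002, 0.0002, 0.0005]
 min z 0.1593812668830738 mid [0.478 0.287 0.258]
```

```bash
python3 -m inch '[[[-0.008,-0.0003,0.0327],[0,0,0],1],[[-0.008,-0.0003,0.0327],[0,0,0],1],[[-0.008,-0.0003,0.0327],[0,0,0],1],[[-0.008,-0.0003,0.0327],[0,0,0],1],[[-0.008,-0.0003,0.0327],[0,0,0],1],[[0,0,0],[0,0,0],1],[[0,0,0],[0,0,0],1]]'
python3 - <<'E'
from h import *
save("wrist","pics/g1.png");t=cur()[:3,3]-FF;print(t@aF,t@uF)
rows(cur(),FF+.057*aF-.066*uF,tool(YF),1)
E
```

```text
time: 4.5
tool_pos: [0.498, 0.2896, 0.1599]
tool_rot: [-0.01, 0.975, 0.051, 0.216]
contact_force: [0.4, -0.6, 1.4]
gripper_width: 1.001
grasp_force: 0.0
0.058782587276455696 -0.06397790126434608
1 x [-0.002, 0.0, 0.0018] [-0.0002, -0.0022, 0.001]
 min z 0.15938126688307375 mid [0.499 0.29  0.162]
```

View pics/g1.png

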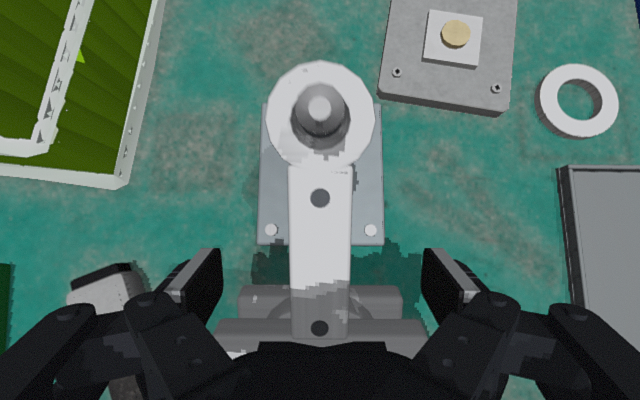

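The fingers straddle the neck (centred at x≈321). The eye and pin are clear. I'll close.

```bash
python3 -m inch '[[[-0.001,0,0.0015],[0,-0.001,0],0.6],[[0,0,0],[0,0,0],0.1],[[0,0,0],[0,0,0],0.1],[[0,0,0],[0,0,0],0.1],[[0,0,0],[0,0,0],0.1],[[0,0,0],[0,0,0],0.1],[[0,0,0],[0,0,0],0.1]]'
python3 - <<'E'
from h import *
t=cur()[:3,3]-FF;print(t@aF,t@uF)
E
```

```text
time: 5.25
tool_pos: [0.4977, 0.2915, 0.1594]
tool_rot: [-0.011, 0.975, 0.052, 0.216]
contact_force: [-1.9, -1.8, 6.2]
gripper_width: 0.289
grasp_force: 59.3
0.05692403876176971 -0.06585423137256738
```

```bash
python3 -m inch '[[[0.002,0,-0.0005],[0,0,0],0.1],[[0.002,0,-0.0005],[0,0,0],0.1],[[0,0,-0.005],[0,0,0],0.1],[[0,0,-0.009],[0,0,0],0.1],[[0,0,-0.009],[0,0,0],0.1]]'
python3 - <<'E'
from h import *
t=cur()[:3,3]-FF;print(t@aF,t@uF)
E
```

```text
time: 5.75
tool_pos: [0.4903, 0.2904, 0.1818]
tool_rot: [-0.011, 0.975, 0.052, 0.215]
contact_force: [-0.4, 0.3, -0.7]
gripper_width: 0.293
grasp_force: 59.0
0.08037942670323388 -0.06312482538956238
```

Moving freely. I continue off the tip, then work out the transfer.

```bash
python3 -m inch '[[[0,0,-0.01],[0,0,0],0.1],[[0,0,-0.01],[0,0,0],0.1],[[0,0,-0.01],[0,0,0],0.1],[[0,0,-0.012],[0,0,0],0.1],[[0,0,-0.02],[0,0,0],0.1],[[0,0,-0.03],[0,0,0],0.1],[[0,0,0],[0,0,0],0.1]]'
python3 - <<'E'
from h import *
p,d=save("wrist","pics/held1.png");P=cloud("wrist",d)
T=cur();Q=(P-T[:3,3])@T[:3,:3]   # tool coords
m=(d>0)&(abs(Q[...,1])<.03)&(Q[...,0]>.02)&(Q[...,0]<.1)&(Q[...,2]<.03)&(Q[...,2]>-.02)
q=Q[m];print(len(q),q.min(0),q.max(0),np.median(q[:,2]))
t=T[:3,3]-FF;print(t@aF,t@uF)
rows(T,FS+(.1+.017+.008)*aS-.062*uS,tool(YS))
E
```

```text
time: 6.45
tool_pos: [0.4532, 0.2876, 0.2709]
tool_rot: [-0.013, 0.974, 0.052, 0.22]
contact_force: [1.6, 0.3, -0.4]
gripper_width: 0.287
grasp_force: 59.1
11027 [ 0.02002517 -0.02161727  0.00677526] [0.08276369 0.02007309 0.02415574] 0.00935555684876783
0.17471794335839336 -0.06062672684848076
13 x [0.0016, 0.0463, 0.0046] [-0.0056, -0.0003, 0.0116]
 min z 0.2222648293331201 mid [0.494 0.012 0.247]
```

```bash
python3 -m inch '[[[0.0016,0.0463,0.0046],[-0.0056,-0.0003,0.0116],0.1],[[0.0016,0.0463,0.0046],[-0.0056,-0.0003,0.0116],0.1],[[0.0016,0.0463,0.0046],[-0.0056,-0.0003,0.0116],0.1],[[0.0016,0.0463,0.0046],[-0.0056,-0.0003,0.0116],0.1],[[0.0016,0.0463,0.0046],[-0.0056,-0.0003,0.0116],0.1],[[0.0016,0.0463,0.0046],[-0.0056,-0.0003,0.0116],0.1],[[0.0016,0.0463,0.0046],[-0.0056,-0.0003,0.0116],0.1]]' >/dev/null
python3 -m inch '[[[0.0016,0.0463,0.0046],[-0.0056,-0.0003,0.0116],0.1],[[0.0016,0.0463,0.0046],[-0.0056,-0.0003,0.0116],0.1],[[0.0016,0.0463,0.0046],[-0.0056,-0.0003,0.0116],0.1],[[0.0016,0.0463,0.0046],[-0.0056,-0.0003,0.0116],0.1],[[0.0016,0.0463,0.0046],[-0.0056,-0.0003,0.0116],0.1],[[0.0016,0.0463,0.0046],[-0.0056,-0.0003,0.0116],0.1],[[0,0,0],[0,0,0],0.1],[[0,0,0],[0,0,0],0.1]]'
cat > eye.py <<'E'
from h import *
import sys
# check eye hole vs pin tip in the wrist picture
p,d=save("wrist",sys.argv[1]);P=cloud("wrist",d);T=cur()
Q=(P-FS);A,U=Q@aS,Q@uS;y=np.cross(aS,uS);V=Q@y
m=(d>0)&(abs(V)<.012)&(abs(U)<.012)&(A<.088)&(A>.06)
if m.sum():print("pin pts",m.sum(),"A",A[m].max(),"U",U[m].min(),U[m].max(),"V",V[m].min(),V[m].max())
q=(P-T[:3,3])@T[:3,:3];m=(d>0)&(abs(q[...,1])<.03)&(q[...,0]>.03)&(q[...,0]<.1)&(abs(q[...,2]-.0093)<.006);q=q[m]
e=np.array([q[:,0].max()-.021,(q[:,1].min()+q[:,1].max())/2,np.median(q[:,2])+.008]);print("eye in tool",e)
w=T[:3,3]+T[:3,:3]@e-FS;print("eye A,U,V",w@aS,w@uS,w@y)
E
python3 eye.py pics/over1.png; python3 -c "
from h import *
rows(cur(),FS+.1253*aS-.0618*uS,tool(YS),1)"
```

```text
time: 8.0
tool_pos: [0.5125, -0.314, 0.2184]
tool_rot: [0.007, 0.977, -0.031, 0.213]
contact_force: [0.4, -0.4, -2.2]
gripper_width: 0.285
grasp_force: 59.5
pin pts 706 A 0.0867820990108446 U -0.006101573207315173 0.007584714745565137 V -0.006794918741320673 0.006916971002525497
eye in tool [ 0.06168138 -0.00065947  0.01729188]
eye A,U,V 0.10519732698094504 -0.003773057037704652 -0.00013662735310379027
1 x [0.0035, -0.0007, -0.0024] [0.0019, 0.0069, -0.0002]
 min z 0.21896614606239148 mid [ 0.513 -0.313  0.219]
```

View pics/over1.png

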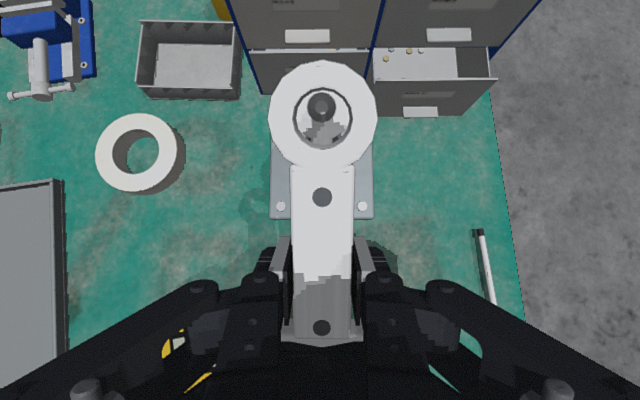

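The pin tip at (321,105) is inside the eye hole, centred at (323,113), so about 4 mm of up-slope shift is needed. I correct that and then descend.

```bash
python3 -m inch '[[[0.0045,0,0],[0.002,0.007,0],0.1],[[0,0,0.008],[0,0,0],0.1],[[0,0,0.012],[0,0,0],0.1],[[0,0,0.012],[0,0,0],0.1],[[0,0,0],[0,0,0],0.1]]'
cat > pos.py <<'E'
from h import *
T=cur();s=manip.state();y=np.cross(aS,uS);w=T[:3,3]+T[:3,:3]@np.array([.0617,-.0007,.0173])-FS;f=s["contact_force"]
print("eye A,U,V",(w@aS).round(4),(w@uS).round(4),(w@y).round(4),"f a,u,v",f@aS,f@uS,f@y,"torque",s["ft_torque"])
rows(T,T[:3,3],tool(YS),1)
E
python3 pos.py
```

```text
time: 8.55
tool_pos: [0.5306, -0.3128, 0.1904]
tool_rot: [0.006, 0.976, -0.029, 0.216]
contact_force: [-0.4, -0.7, -1.4]
gripper_width: 0.286
grasp_force: 59.5
eye A,U,V 0.0721 0.0004 0.0013 f a,u,v -1.1094380945627271 -0.8959215221155086 -0.6897925741161949 torque [-0.01791281  0.30946264 -0.01727355]
1 x [-0.0, -0.0, 0.0] [-0.0019, 0.0014, 0.001]
 min z 0.19037120387913983 mid [ 0.531 -0.313  0.19 ]
```

```bash
python3 -m inch '[[[0,0.001,0.009],[0,0.0015,0],0.1],[[0,0,0.009],[0,0,0],0.1],[[0,0,0.009],[0,0,0],0.1],[[0,0,0.003],[0,0,0],0.1],[[0,0,0.002],[0,0,0],0.1]]'; python3 pos.py
```

```text
time: 9.05
tool_pos: [0.5446, -0.3161, 0.1641]
tool_rot: [0.007, 0.975, -0.029, 0.218]
contact_force: [-0.6, -0.7, -0.5]
gripper_width: 0.288
grasp_force: 59.5
eye A,U,V 0.0426 0.0022 -0.0012 f a,u,v -0.2118699575146805 -0.66979427304846 -0.7518643860876929 torque [0.03931993 0.26015148 0.00177009]
1 x [-0.0, 0.0, 0.0] [0.001, -0.0033, 0.001]
 min z 0.16407745196629422 mid [ 0.545 -0.316  0.164]
```

```bash
python3 -m inch '[[[-0.001,-0.0005,0.002],[0,-0.002,0],0.1],[[-0.001,-0.0005,0.002],[0,0,0],0.1],[[0,0,0.002],[0,0,0],0.1]]'; python3 pos.py; python3 -m inch '[[[0,0,0.002],[0,0,0],0.1],[[0,0,0.002],[0,0,0],0.1]]'; python3 pos.py
```

```text
time: 9.35
tool_pos: [0.5454, -0.3153, 0.1587]
tool_rot: [0.008, 0.976, -0.029, 0.217]
contact_force: [-3.9, 0.3, 1.7]
gripper_width: 0.286
grasp_force: 60.0
eye A,U,V 0.0373 0.0005 -0.0004 f a,u,v 3.1976389906149283 -2.7803906375504117 0.03682905826784034 torque [0.10746351 0.55880998 0.10322616]
1 x [0.0, 0.0, 0.0] [0.0017, -0.0021, 0.0014]
 min z 0.15872066737826623 mid [ 0.545 -0.315  0.159]
time: 9.55
tool_pos: [0.547, -0.3155, 0.1552]
tool_rot: [0.008, 0.976, -0.029, 0.217]
contact_force: [-3.4, 0.9, 2.4]
gripper_width: 0.288
grasp_force: 60.0
eye A,U,V 0.0334 0.0005 -0.0004 f a,u,v 3.645314126014477 -2.069038465153086 0.7027912329341817 torque [0.19268757 0.61459449 0.10020568]
1 x [0.0, 0.0, 0.0] [0.0015, -0.0018, 0.0015]
 min z 0.15517084472178697 mid [ 0.547 -0.315  0.155]
```

Contact came near 37 mm and the rest is sliding at about 4 N. I keep pressing.

```bash
python3 -m inch '[[[0,0,0.002],[0,0,0],0.1],[[0,0,0.002],[0,0,0],0.1],[[0,0,0.002],[0,0,0],0.1],[[0,0,0.002],[0,0,0],0.1]]'; python3 pos.py;python3 -m inch '[[[0,0,0.002],[0,0,0],0.1],[[0,0,0.002],[0,0,0],0.1]]'; python3 pos.py
```

```text
time: 9.95
tool_pos: [0.5506, -0.3157, 0.1475]
tool_rot: [0.008, 0.976, -0.029, 0.217]
contact_force: [-3.7, 1.1, 1.9]
gripper_width: 0.286
grasp_force: 60.0
eye A,U,V 0.025 0.0005 -0.0004 f a,u,v 3.3362454609228283 -2.54624536865769 0.9085055801541713 torque [0.14273024 0.63619769 0.09332866]
1 x [0.0, 0.0, 0.0] [0.0015, -0.002, 0.0013]
 min z 0.14752086859555816 mid [ 0.551 -0.316  0.148]
time: 10.15
tool_pos: [0.5523, -0.3158, 0.1439]
tool_rot: [0.007, 0.976, -0.029, 0.217]
contact_force: [-3.7, 0.5, 1.3]
gripper_width: 0.287
grasp_force: 60.0
eye A,U,V 0.0209 0.0005 -0.0004 f a,u,v 2.7071280170113323 -2.8044883751019056 0.30830098783814386 torque [0.17833902 0.61545893 0.11931715]
1 x [0.0, 0.0, -0.0] [0.0015, -0.0019, 0.0012]
 min z 0.1438532842623998 mid [ 0.552 -0.316  0.144]
```

```bash
for i in 1 2 3; do python3 -c "
from h import *
print(1)">/dev/null; done; python3 -m inch '[[[0,0,0.001],[0,0,0],0.1],[[0,0,0.001],[0,0,0],0.1]]'; python3 pos.py|head -1;python3 -m inch '[[[0,0,0.001],[0,0,0],0.1],[[0,0,0.001],[0,0,0],0.1]]'; python3 pos.py|head -1
```

```text
time: 10.35
tool_pos: [0.5531, -0.3158, 0.1421]
tool_rot: [0.008, 0.976, -0.029, 0.217]
contact_force: [-2.9, 0.8, 3.1]
gripper_width: 0.291
grasp_force: 60.0
eye A,U,V 0.019 0.0005 -0.0004 f a,u,v 4.089051517928174 -1.3441772636907061 0.6671177344434926 torque [0.10573158 0.60837102 0.04900617]
time: 10.55
tool_pos: [0.5539, -0.3158, 0.1403]
tool_rot: [0.007, 0.976, -0.029, 0.217]
contact_force: [-4.3, 1.0, 2.1]
gripper_width: 0.288
grasp_force: 60.0
eye A,U,V 0.0171 0.0005 -0.0004 f a,u,v 3.7591773677409566 -3.084297391268001 0.7754929354817505 torque [0.18300339 0.56574596 0.07417345]
```

```bash
python3 -m inch '[[[0,0,0.001],[0,0,0],0.1],[[0,0,0.0005],[0,0,0],0.1]]' | grep contact; python3 pos.py|head -1;python3 -m inch '[[[0,0,0.0007],[0,0,0],0.1],[[0,0,0],[0,0,0],0.1]]'| grep contact; python3 pos.py|head -1
```

```text
contact_force: [-5.3, 0.3, 4.7]
eye A,U,V 0.0156 0.0005 -0.0004 f a,u,v 6.455874804619364 -2.8284993269584318 0.019344795979462138 torque [0.15538102 0.74880655 0.07975869]
contact_force: [-8.7, 1.4, 6.3]
eye A,U,V 0.0155 0.0005 -0.0004 f a,u,v 9.415763783676477 -5.308027709361402 0.8542104210992306 torque [0.36891593 0.90130528 0.23017531]
```

The rest is bottomed: the eye stays at 15.5 mm while the force rises. Release and retreat.

```bash
python3 -m inch '[[[0,0,0.0005],[0,0,0],0.1],[[0,0,-0.001],[0,0,0],0.8],[[0,0,0],[0,0,0],0.8],[[0,0,-0.003],[0,0,0],0.8],[[0,0,-0.01],[0,0,0],1],[[0,0,-0.03],[0,0,0],1],[[0,0,-0.045],[0,0,0],1],[[0,0,-0.045],[0,0,0],1]]'
python3 -m inch '[[[0,0,-0.03],[0,0,0],1],[[0,0,0],[0,0,0],1]]' >/dev/null
python3 - <<'E'
from h import *
p,d=save("wrist","pics/rel1.png");P=cloud("wrist",d);Q=P-FS;y=np.cross(aS,uS);A,U,V=Q@aS,Q@uS,Q@y
m=(d>0)&(A>.015)&(A<.035)&(abs(V)<.06)&(U<.03)&(U>-.14);m2=m&(U>-.085)&(U<-.03)
print("tee top A",np.median(A[m2]),"U",U[m].min(),U[m].max(),"neck V",np.median(V[m2]))
rows(cur(),FF+(.024+.05+.017)*aF-.066*uF,tool(YF))
E
```

```text
time: 11.75
tool_pos: [0.4973, -0.3118, 0.2604]
tool_rot: [0.007, 0.976, -0.029, 0.217]
contact_force: [-0.3, -1.1, 1.2]
gripper_width: 0.999
grasp_force: 0.0
tee top A 0.020591003613802138 U -0.1268238968241164 0.017692210000254522 neck V 0.0012256262452680752
13 x [-0.0028, -0.0463, 0.007] [0.0059, -0.0005, -0.0112]
 min z 0.1901957316423199 mid [ 0.497 -0.035  0.244]
```

```bash
python3 -m inch '[[[-0.0028,-0.0463,0.007],[0.0059,-0.0005,-0.0112],1],[[-0.0028,-0.0463,0.007],[0.0059,-0.0005,-0.0112],1],[[-0.0028,-0.0463,0.007],[0.0059,-0.0005,-0.0112],1],[[-0.0028,-0.0463,0.007],[0.0059,-0.0005,-0.0112],1],[[-0.0028,-0.0463,0.007],[0.0059,-0.0005,-0.0112],1],[[-0.0028,-0.0463,0.007],[0.0059,-0.0005,-0.0112],1],[[-0.0028,-0.0463,0.007],[0.0059,-0.0005,-0.0112],1]]' >/dev/null
python3 -m inch '[[[-0.0028,-0.0463,0.007],[0.0059,-0.0005,-0.0112],1],[[-0.0028,-0.0463,0.007],[0.0059,-0.0005,-0.0112],1],[[-0.0028,-0.0463,0.007],[0.0059,-0.0005,-0.0112],1],[[-0.0028,-0.0463,0.007],[0.0059,-0.0005,-0.0112],1],[[-0.0028,-0.0463,0.007],[0.0059,-0.0005,-0.0112],1],[[-0.0028,-0.0463,0.007],[0.0059,-0.0005,-0.0112],1],[[0,0,0],[0,0,0],1],[[0,0,0],[0,0,0],1]]'
cat > stack.py <<'E'
from h import *
import sys
p,d=save("wrist",sys.argv[1]);P=cloud("wrist",d);Q=P-FF;y=np.cross(aF,uF);A,U,V=Q@aF,Q@uF,Q@y
lo=float(sys.argv[2])
m=(d>0)&(abs(A-lo)<.006)&(abs(V)<.05)&(U<.03)&(U>-.17);m2=m&(U>-.06)&(U<-.03)&(abs(V)<.025)
print("top A",np.median(A[m2]),"Umax",U[m].max(),"neck V",V[m2].min(),V[m2].max())
rows(cur(),FF+(lo-.008+.017)*aF-.066*uF,tool(YF),2)
E
python3 stack.py pics/disc.png .032
```

```text
time: 13.5
tool_pos: [0.4804, 0.2907, 0.1873]
tool_rot: [-0.014, 0.976, 0.052, 0.212]
contact_force: [-0.1, -0.7, 0.1]
gripper_width: 0.997
grasp_force: 0.0
top A 0.03233842366181687 Umax 0.017387998534755006 neck V -0.013248073837216537 0.012919819166356943
2 x [0.0016, 0.0007, 0.0245] [-0.0026, 0.0033, -0.0004]
 min z 0.1448803422904874 mid [0.493 0.29  0.166]
```

```bash
python3 -m inch '[[[0.0015,0.0007,0.0245],[-0.0025,0.0033,0],1],[[0.0015,0.0007,0.0225],[-0.0025,0.0033,0],1],[[0,0,0.002],[0,0,0],0.8]]' >/dev/null; python3 -c "
from h import *
t=cur()[:3,3]-FF;print(t@aF,t@uF)
rows(cur(),FF+.041*aF-.066*uF,tool(YF),1)"
```

```text
0.03954870467850222 -0.06697710178529641
1 x [0.001, -0.0023, -0.0015] [0.0022, 0.0029, -0.004]
 min z 0.14315208098127838 mid [0.504 0.289 0.143]
```

```bash
python3 -m inch '[[[0.001,-0.0015,-0.001],[0.002,0.002,-0.003],0.6],[[0,0,0],[0,0,0],0.1],[[0,0,0],[0,0,0],0.1],[[0,0,0],[0,0,0],0.1],[[0,0,0],[0,0,0],0.1],[[0,0,0],[0,0,0],0.1]]'
python3 - <<'E'
from h import *
t=cur()[:3,3]-FF;print(t@aF,t@uF)
rows(cur(),cur()[:3,3],tool(YF),1)
E
```

```text
time: 14.45
tool_pos: [0.5061, 0.2928, 0.1499]
tool_rot: [-0.013, 0.974, 0.051, 0.219]
contact_force: [-3.2, -3.9, 6.6]
gripper_width: 0.285
grasp_force: 59.5
0.0447265009200512 -0.062170461972536964
1 x [0.0, -0.0, -0.0] [-0.0029, -0.0069, 0.0011]
 min z 0.14987613179716536 mid [0.506 0.293 0.15 ]
```

```bash
cat > held.py <<'E'
from h import *
import sys
p,d=save("wrist",sys.argv[1]);P=cloud("wrist",d);T=cur();q=(P-T[:3,3])@T[:3,:3]
c=(d>0)&(abs(q[...,1])<.03)&(q[...,0]>.02)&(q[...,0]<.045)&(abs(q[...,2]-.010)<.02);zt=np.median(q[c][:,2])
m=(d>0)&(abs(q[...,1])<.03)&(q[...,0]>.03)&(q[...,0]<.1)&(abs(q[...,2]-zt)<.005);q=q[m]
e=np.array([q[:,0].max()-.021,(q[:,1].min()+q[:,1].max())/2,zt+.008]);print("eye in tool",e.round(4).tolist())
for F,a,u,n in((FF,aF,uF,"full"),(FS,aS,uS,"spare")):
    w=T[:3,3]+T[:3,:3]@e-F;print(n,"eye A,U,V",w@a,w@u,w@np.cross(a,u))
pl=np.linalg.lstsq(np.c_[q[:,0],np.ones(len(q))],q[:,2],rcond=None)[0];print("tilt slope",pl[0])
E
python3 held.py pics/held2a.png
```

```text
eye in tool [0.0582, -0.0008, 0.0215]
full eye A,U,V 0.023665122417912056 -0.003847988216791265 0.0025954559107400715
spare eye A,U,V 0.05809804675091292 -0.07665834717121228 0.6145069899882768
tilt slope 0.007363678847815543
```

```bash
python3 -m inch '[[[0.002,0.001,-0.0005],[0,0,0],0.1],[[0.002,0.001,-0.0005],[0,0,0],0.1],[[0,0,-0.005],[0,0,0],0.1],[[0,0,-0.009],[0,0,0],0.1],[[0,0,-0.01],[0,0,0],0.1]]'
python3 - <<'E'
from h import *
T=cur();w=T[:3,3]+T[:3,:3]@np.array([.0582,-.0008,.0215])-FF;print(w@aF,w@uF,w@np.cross(aF,uF))
E
```

```text
time: 15.0
tool_pos: [0.498, 0.2898, 0.1723]
tool_rot: [-0.012, 0.975, 0.051, 0.218]
contact_force: [1.4, -0.3, -1.8]
gripper_width: 0.288
grasp_force: 59.0
0.04727453701570593 -0.0020351314129342605 0.0003860098540724816
```

```bash
python3 -m inch '[[[0.001,0,-0.01],[0,0,0],0.1],[[0.001,0,-0.01],[0,0,0],0.1],[[0,0,-0.01],[0,0,0],0.1],[[0,0,-0.01],[0,0,0],0.1],[[0,0,-0.013],[0,0,0],0.1],[[0,0,-0.03],[0,0,0],0.1],[[0,0,-0.04],[0,0,0],0.1],[[0,0,0],[0,0,0],0.1]]'
python3 -m inch '[[[0,0,0],[0,0,0],0.1]]' >/dev/null
python3 held.py pics/held2.png; python3 -c "
from h import *
rows(cur(),FS+(.105+.0215)*aS-.0585*uS,tool(YS))"
```

```text
time: 15.8
tool_pos: [0.4491, 0.2856, 0.2923]
tool_rot: [-0.015, 0.973, 0.051, 0.223]
contact_force: [1.0, 0.8, 0.0]
gripper_width: 0.287
grasp_force: 59.4
eye in tool [0.0581, -0.0008, 0.0213]
full eye A,U,V 0.17018813104566322 -0.0005624006316049811 7.44589363306737e-05
spare eye A,U,V 0.20411253762366904 -0.07228223974123722 0.6023925065992057
tilt slope 0.0005439076209852836
13 x [0.0018, 0.0461, 0.0058] [-0.0056, -0.0003, 0.0115]
 min z 0.22510345492976763 mid [0.492 0.01  0.257]
```

```bash
python3 -m inch '[[[0.0018,0.0461,0.0058],[-0.0056,-0.0003,0.0115],0.1],[[0.0018,0.0461,0.0058],[-0.0056,-0.0003,0.0115],0.1],[[0.0018,0.0461,0.0058],[-0.0056,-0.0003,0.0115],0.1],[[0.0018,0.0461,0.0058],[-0.0056,-0.0003,0.0115],0.1],[[0.0018,0.0461,0.0058],[-0.0056,-0.0003,0.0115],0.1],[[0.0018,0.0461,0.0058],[-0.0056,-0.0003,0.0115],0.1],[[0.0018,0.0461,0.0058],[-0.0056,-0.0003,0.0115],0.1]]' >/dev/null
python3 -m inch '[[[0.0018,0.0461,0.0058],[-0.0056,-0.0003,0.0115],0.1],[[0.0018,0.0461,0.0058],[-0.0056,-0.0003,0.0115],0.1],[[0.0018,0.0461,0.0058],[-0.0056,-0.0003,0.0115],0.1],[[0.0018,0.0461,0.0058],[-0.0056,-0.0003,0.0115],0.1],[[0.0018,0.0461,0.0058],[-0.0056,-0.0003,0.0115],0.1],[[0.0018,0.0461,0.0058],[-0.0056,-0.0003,0.0115],0.1],[[0,0,0],[0,0,0],0.1],[[0,0,0],[0,0,0],0.1]]'
cat > pos2.py <<'E'
from h import *
T=cur();s=manip.state();y=np.cross(aS,uS);w=T[:3,3]+T[:3,:3]@np.array([.0581,-.0008,.0213])-FS;f=s["contact_force"]
print("eye A,U,V",(w@aS).round(4),(w@uS).round(4),(w@y).round(4),"f a,u,v",f@aS,f@uS,f@y)
rows(T,T[:3,3],tool(YS),1)
E
python3 held.py pics/over2.png; python3 pos2.py
python3 - <<'E'
from h import *
P=cloud("wrist",manip.grab_frame("wrist")[1]);Q=P-FS;y=np.cross(aS,uS);A,U,V=Q@aS,Q@uS,Q@y
m=(abs(V)<.012)&(abs(U)<.012)&(A<.089)&(A>.075);print("tip",m.sum(),A[m].max(),U[m].min(),U[m].max(),V[m].min(),V[m].max())
E
```

```text
time: 17.45
tool_pos: [0.5173, -0.3129, 0.2222]
tool_rot: [0.005, 0.976, -0.031, 0.215]
contact_force: [-0.3, 0.5, -1.6]
gripper_width: 0.284
grasp_force: 59.7
eye in tool [0.058, -0.0007, 0.0212]
full eye A,U,V 0.11121168332267131 -0.01997613053272556 -0.6104931866597548
spare eye A,U,V 0.10303353752778432 -0.0014067547075729992 0.001220596490040353
tilt slope 0.0018366280618116752
eye A,U,V 0.103 -0.0013 0.0013 f a,u,v -1.085135765490792 -0.6618142861460351 0.060479625269678
1 x [0.0, 0.0, 0.0] [-0.0022, 0.0028, -0.0015]
 min z 0.22285164689599482 mid [ 0.518 -0.312  0.223]
tip 667 0.08746139450968438 -0.006050585133946245 0.007561810833658266 -0.007355709328834347 0.006276987041047757
```

```bash
python3 -m inch '[[[0.002,0.0012,0.003],[-0.002,0.003,0],0.1],[[0,0,0.01],[0,0,0],0.1],[[0,0,0.011],[0,0,0],0.1],[[0,0,0.011],[0,0,0],0.1],[[0,0,0],[0,0,0],0.1]]'>/dev/null; python3 pos2.py
```

```text
eye A,U,V 0.0673 0.0008 0.001 f a,u,v -2.031806972278533 -1.060527378076556 -0.5560439148245511
1 x [-0.0, 0.0, -0.0] [-0.001, 0.0003, -0.0003]
 min z 0.19123546196560545 mid [ 0.535 -0.313  0.191]
```

```bash
python3 -m inch '[[[-0.0005,0.001,0.009],[-0.001,0,0],0.1],[[0,0,0.01],[0,0,0],0.1],[[0,0,0.008],[0,0,0],0.1],[[0,0,0.002],[0,0,0],0.1]]'>/dev/null; python3 pos2.py|head -1;python3 -m inch '[[[-0.0005,0,0.002],[0,0,0],0.1],[[0,0,0.002],[0,0,0],0.1]]'>/dev/null; python3 pos2.py|head -1
```

```text
eye A,U,V 0.0395 0.0012 -0.001 f a,u,v -1.8276468976161995 -0.6508929811732322 1.0449629653525976
eye A,U,V 0.0372 0.0019 -0.0016 f a,u,v -1.7813321538461784 -0.35297428494565347 0.2015125117912868
```

```bash
python3 -m inch '[[[-0.001,-0.001,0.002],[0,0,0],0.1],[[-0.0005,0,0.0015],[0,0,0],0.1]]'>/dev/null; python3 pos2.py|head -1;python3 -m inch '[[[0,0,0.001],[0,0,0],0.1],[[0,0,0.001],[0,0,0],0.1]]'>/dev/null; python3 pos2.py|head -1
```

```text
eye A,U,V 0.0337 0.0003 -0.0004 f a,u,v -1.0809897575856822 -0.36173735664824597 0.4231699166933739
eye A,U,V 0.0317 0.0003 -0.0005 f a,u,v 2.9664207559873446 -3.5219885485401456 0.4849178684803503
```

Seated at 31.7 mm with contact felt. I add a light press, then release and retreat.

```bash
python3 -m inch '[[[0,0,0.0007],[0,0,0],0.1],[[0,0,0],[0,0,0],0.1]]'; python3 pos2.py|head -1; python3 -m inch '[[[0,0,-0.0005],[0,0,0],0.8],[[0,0,0],[0,0,0],0.8],[[0,0,-0.003],[0,0,0],0.8],[[0,0,-0.012],[0,0,0],1],[[0,0,-0.03],[0,0,0],1],[[0,0,-0.045],[0,0,0],1],[[0,0,-0.035],[0,0,0],1],[[0,0,0],[0,0,0],1]]'; python3 -m inch '[[[0,0,0],[0,0,0],1],[[0,0,0],[0,0,0],1]]'>/dev/null
python3 - <<'E'
from h import *
p,d=save("wrist","pics/rel2.png");P=cloud("wrist",d);Q=P-FS;y=np.cross(aS,uS);A,U,V=Q@aS,Q@uS,Q@y
m=(d>0)&(A>.03)&(A<.048)&(abs(V)<.06)&(U<.03)&(U>-.17);m2=m&(U>-.085)&(U<-.03)
print("disc top A",np.median(A[m2]),"U",U[m].min(),U[m].max(),"neck V",np.median(V[m2]))
m=(abs(V)<.012)&(abs(U)<.012)&(A<.092)&(A>.075);print("tip",A[m].max())
rows(cur(),FF+(.008+.05+.012)*aF-.066*uF,tool(YF))
E
```

```text
time: 19.25
tool_pos: [0.5491, -0.3158, 0.1585]
tool_rot: [0.008, 0.976, -0.03, 0.218]
contact_force: [-5.3, 0.8, 2.6]
gripper_width: 0.286
grasp_force: 60.6
eye A,U,V 0.0315 0.0003 -0.0006 f a,u,v 4.6097588205103115 -3.768771496103613 0.503622056927218
time: 20.05
tool_pos: [0.4969, -0.3141, 0.28]
tool_rot: [0.013, 0.974, -0.03, 0.222]
contact_force: [-0.0, -0.2, 1.6]
gripper_width: 0.998
grasp_force: 0.0
disc top A 0.03889063055004737 U -0.15693338372095442 0.019946576317252926 neck V -0.0006722820536226003
tip 0.08591107375699122
13 x [-0.0029, -0.0463, 0.007] [0.0054, -0.0001, -0.0115]
 min z 0.17116326811455024 mid [ 0.506 -0.034  0.224]
```

View pics/rel2.png

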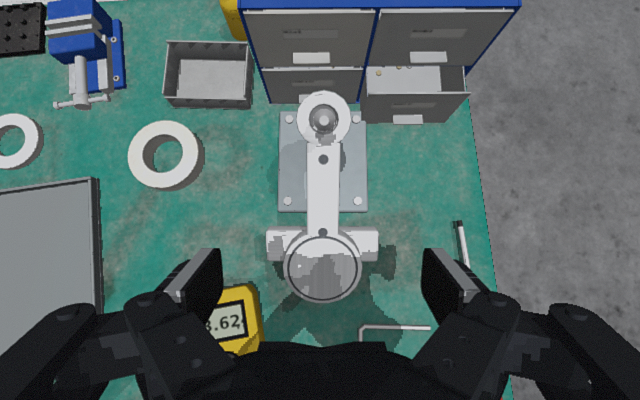

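The disc lies on the T gauge and both hang on the spare pin, with the disc head at about (322,268) and the cross bar under it. Now the fork.

```bash
python3 -m inch '[[[-0.0029,-0.0463,0.007],[0.0054,-0.0001,-0.0115],1],[[-0.0029,-0.0463,0.007],[0.0054,-0.0001,-0.0115],1],[[-0.0029,-0.0463,0.007],[0.0054,-0.0001,-0.0115],1],[[-0.0029,-0.0463,0.007],[0.0054,-0.0001,-0.0115],1],[[-0.0029,-0.0463,0.007],[0.0054,-0.0001,-0.0115],1],[[-0.0029,-0.0463,0.007],[0.0054,-0.0001,-0.0115],1],[[-0.0029,-0.0463,0.007],[0.0054,-0.0001,-0.0115],1]]' >/dev/null
python3 -m inch '[[[-0.0029,-0.0463,0.007],[0.0054,-0.0001,-0.0115],1],[[-0.0029,-0.0463,0.007],[0.0054,-0.0001,-0.0115],1],[[-0.0029,-0.0463,0.007],[0.0054,-0.0001,-0.0115],1],[[-0.0029,-0.0463,0.007],[0.0054,-0.0001,-0.0115],1],[[-0.0029,-0.0463,0.007],[0.0054,-0.0001,-0.0115],1],[[-0.0029,-0.0463,0.007],[0.0054,-0.0001,-0.0115],1],[[0,0,0],[0,0,0],1],[[0,0,0],[0,0,0],1]]'
python3 stack.py pics/fork.png .016
python3 -c "
from h import *
rows(cur(),FF+(.008+.014)*aF-.066*uF,tool(YF),2)"
```

```text
time: 21.8
tool_pos: [0.491, 0.2897, 0.169]
tool_rot: [-0.009, 0.975, 0.052, 0.215]
contact_force: [0.3, -0.1, 0.6]
gripper_width: 1.004
grasp_force: 0.0
top A 0.01584816419957096 Umax 0.01777563663696154 neck V -0.012916535207540856 0.013158201953031263
2 x [0.0007, -0.0005, 0.022] [0.0017, 0.0005, 0.0011]
 min z 0.13037941769790098 mid [0.501 0.29  0.15 ]
2 x [0.0007, -0.0005, 0.0235] [0.0017, 0.0005, 0.0011]
 min z 0.127660494336791 mid [0.502 0.29  0.149]
```

```bash
python3 -m inch '[[[0.0007,-0.0005,0.022],[0.0017,0,0.001],1],[[0.0007,-0.0005,0.022],[0.0017,0,0.001],0.8],[[0,0,0],[0,0,0],0.8],[[0,0,0],[0,0,0],0.8]]' >/dev/null; python3 -c "
from h import *
t=cur()[:3,3]-FF;print(t@aF,t@uF)
rows(cur(),FF+.025*aF-.066*uF,tool(YF),1)"
```

```text
0.025891517292026364 -0.06466328577916086
1 x [-0.0013, -0.0013, 0.0009] [0.0006, -0.0005, -0.0027]
 min z 0.13037941769790096 mid [0.512 0.29  0.132]
```

```bash
python3 -m inch '[[[-0.0013,-0.001,0.0009],[0,0,-0.0025],0.6],[[0,0,0],[0,0,0],0.1],[[0,0,0],[0,0,0],0.1],[[0,0,0],[0,0,0],0.1],[[0,0,0],[0,0,0],0.1],[[0,0,0],[0,0,0],0.1]]'; python3 held.py pics/held3a.png
```

```text
time: 22.85
tool_pos: [0.5114, 0.293, 0.1321]
tool_rot: [-0.011, 0.975, 0.051, 0.218]
contact_force: [-4.3, -2.7, 6.8]
gripper_width: 0.29
grasp_force: 59.8
eye in tool [0.0611, -0.0012, 0.0191]
full eye A,U,V 0.007456489857721117 -0.0037508367867901313 0.002594863125809019
spare eye A,U,V 0.0419287460238596 -0.07664554312957109 0.6156395791801984
tilt slope 0.00796680881915551
```

```bash
python3 -m inch '[[[0.002,0.001,-0.0005],[0,0,0],0.1],[[0.002,0.001,-0.0005],[0,0,0],0.1],[[0,0,-0.005],[0,0,0],0.1],[[0,0,-0.009],[0,0,0],0.1],[[0,0,-0.01],[0,0,0],0.1]]'
python3 - <<'E'
from h import *
T=cur();w=T[:3,3]+T[:3,:3]@np.array([.0611,-.001,.0191])-FF;print(w@aF,w@uF,w@np.cross(aF,uF))
E
```

```text
time: 23.4
tool_pos: [0.5039, 0.2898, 0.1551]
tool_rot: [-0.011, 0.975, 0.051, 0.216]
contact_force: [0.4, 0.5, -1.5]
gripper_width: 0.284
grasp_force: 59.1
0.03147957666334484 -0.0011578645757049546 2.4186286126369653e-05
```

```bash
python3 -m inch '[[[0.0005,0,-0.01],[0,0,0],0.1],[[0.0005,0,-0.01],[0,0,0],0.1],[[0,0,-0.01],[0,0,0],0.1],[[0,0,-0.01],[0,0,0],0.1],[[0,0,-0.01],[0,0,0],0.1],[[0,0,-0.012],[0,0,0],0.1],[[0,0,-0.025],[0,0,0],0.1],[[0,0,-0.035],[0,0,0],0.1]]'
python3 - <<'E'
from h import *
rows(cur(),[.515,.009,.22],flat(5.2))
E
```

```text
time: 24.2
tool_pos: [0.4525, 0.2841, 0.2648]
tool_rot: [-0.011, 0.975, 0.051, 0.215]
contact_force: [0.3, 0.0, -1.7]
gripper_width: 0.284
grasp_force: 59.1
6 x [0.0038, 0.0466, 0.0088] [-0.0002, -0.0723, 0.0023]
 min z 0.21999999999999986 mid [0.487 0.147 0.244]
```

```bash
python3 -m inch '[[[0.0038,0.0466,0.0088],[0,-0.0723,0.0023],0.1],[[0.0038,0.0466,0.0088],[0,-0.0723,0.0023],0.1],[[0.0038,0.0466,0.0088],[0,-0.0723,0.0023],0.1],[[0.0038,0.0466,0.0088],[0,-0.0723,0.0023],0.1],[[0.0038,0.0466,0.0088],[0,-0.0723,0.0023],0.1],[[0.0038,0.0466,0.0088],[0,-0.0723,0.0023],0.1],[[0,0,0],[0,0,0],0.1],[[0,0,0],[0,0,0],0.1]]'
cat > tray.py <<'E'
from h import *
def edges(P,d,tag):
    z=P[...,2];m=(d>0)&(z>.010)&(z<.022)&(abs(P[...,0]-.515)<.125)&(abs(P[...,1]-.009)<.085)
    m=cv2.morphologyEx(m.astype(np.uint8),cv2.MORPH_OPEN,np.ones((2,2)))>0
    q=P[m][:,:2];Y=R.from_euler('z',5.2,degrees=True).as_matrix()[:2,:2];l=(q-[.515,.009])@Y
    print(tag,len(l),"x",np.percentile(l[:,0],[1,99]),"y",np.percentile(l[:,1],[1,99]))
    for s in(1,-1):
        k=l[(s*l[:,1]>.05)&(s*l[:,1]<.07)&(abs(l[:,0])<.095)]
        if len(k)>10:print("  side",s,np.polyfit(k[:,0],k[:,1],1))
        k=l[(s*l[:,0]>.09)&(s*l[:,0]<.112)&(abs(l[:,1])<.055)]
        if len(k)>10:print("  end",s,np.polyfit(k[:,1],k[:,0],1))
p,d=save("wrist","pics/tray.png");edges(cloud("wrist",d),d,"wrist")
d=np.load("topd.npy");edges(cloud("top",d),d,"top")
E
python3 tray.py; python3 held.py pics/held3.png; python3 -c "
from h import *
rows(cur(),[.515,.009,.10],flat(5.2),3)"
```

```text
time: 25.0
tool_pos: [0.5167, 0.0094, 0.2205]
tool_rot: [-0.002, 0.999, 0.045, 0.002]
contact_force: [0.0, 0.3, -2.1]
gripper_width: 0.286
grasp_force: 59.4
wrist 2044 x [-0.0726793   0.09888099] y [-0.05971533  0.06859269]
  side 1 [0.00174852 0.06665883]
  end 1 [0.00847999 0.09699376]
  side -1 [ 0.00451752 -0.05525015]
top 103 x [-0.10538281  0.09940087] y [-0.06449923  0.06418272]
  side 1 [-0.00222533  0.06165412]
  end 1 [0.0003123  0.09730645]
  side -1 [ 0.01113851 -0.06106207]
  end -1 [-0.00203514 -0.10324306]
eye in tool [0.0611, -0.0013, 0.019]
full eye A,U,V 0.07432081488767486 -0.001558019908626466 -0.2790922675746882
spare eye A,U,V 0.08920066567467329 -0.03243667732641291 0.3334442074839624
tilt slope 0.005633861205229981
3 x [-0.0007, 0.0007, 0.0403] [-0.0011, -0.0017, 0.0005]
 min z 0.0999999999999999 mid [0.516 0.01  0.181]
```

View pics/tray.png

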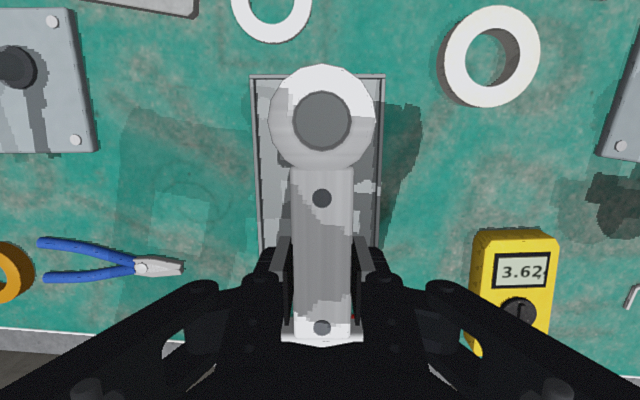

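The tray's rims are visible on both sides of the fork and around the eye. The measured centre is about (0.512, 0.013). Lowering.

```bash
python3 -m inch '[[[0,-0.001,0.045],[-0.001,-0.002,0],0.1],[[0,-0.001,0.045],[-0.001,-0.002,0],0.1],[[0,0,0.045],[-0.001,0,0],0.1],[[0,0,0.032],[0,0,0],0.1],[[0,0,0],[0,0,0],0.1],[[0,0,0],[0,0,0],0.1]]'
python3 -c "
from h import *
rows(cur(),[.5165,.012,.033],flat(5.2),1)"
```

```text
time: 25.7
tool_pos: [0.5168, 0.0136, 0.0544]
tool_rot: [-0.0, 0.999, 0.047, 0.0]
contact_force: [-0.1, 0.3, -1.7]
gripper_width: 0.285
grasp_force: 59.4
1 x [-0.0005, 0.0015, 0.0214] [-0.0, -0.0008, 0.0026]
 min z 0.033 mid [0.517 0.014 0.054]
```

```bash
python3 -m inch '[[[0,0.001,0.01],[0,0,0.0025],0.1],[[0,0,0.009],[0,0,0],0.1],[[0,0,0.002],[0,0,0],0.1],[[0,0,0],[0,0,0],0.1]]'; python3 -m inch '[[[0,0,0.001],[0,0,0],0.1],[[0,0,0.001],[0,0,0],0.1]]'
```

```text
time: 26.1
tool_pos: [0.5167, 0.0114, 0.0324]
tool_rot: [-0.0, 0.999, 0.044, -0.0]
contact_force: [0.2, -0.0, -1.3]
gripper_width: 0.288
grasp_force: 59.5
time: 26.3
tool_pos: [0.5171, 0.0113, 0.0309]
tool_rot: [0.0, 0.999, 0.044, 0.0]
contact_force: [-3.9, -0.1, 8.6]
gripper_width: 0.29
grasp_force: 60.8
```

Touched down. I open part-way, lift and check.

```bash
python3 -m inch '[[[0,0,-0.0005],[0,0,0],0.5],[[0,0,0],[0,0,0],0.5],[[0,0,0],[0,0,0],0.5],[[0,0,-0.01],[0,0,0],0.55],[[0,0,-0.03],[0,0,0],0.6],[[0,0,-0.045],[0,0,0],1],[[0,0,-0.048],[0,0,0],1],[[0,0,-0.045],[0,0,0],1]]'; python3 -m inch '[[[0,0,0],[0,0,0],1],[[0,0,0],[0,0,0],1],[[0,0,0],[0,0,0],1]]'
python3 - <<'E'
from h import *
p,d=save("wrist","pics/end.png");P=cloud("wrist",d);z=P[...,2]
m=(d>0)&(abs(P[...,0]-.54)<.07)&(abs(P[...,1]-.012)<.035)&(z>.012)&(z<.035)
q=P[m];c=np.linalg.lstsq(np.c_[q[:,:2],np.ones(len(q))],q[:,2],rcond=None)[0];print(len(q),c,np.median(q[:,2]))
p,d=save("scene","pics/sc.png")
p,d=save("top","pics/topend.png");P=cloud("top",d)
for l,F,a in(("spare",FS,aS),):
    y=np.cross(a,uS);Q=P-F;A,U,V=Q@a,Q@uS,Q@y
    m=(d>0)&(abs(V)<.012)&(U>-.06)&(U<-.025)&(A>0)&(A<.07);print("spare top A",np.median(A[m]))
E
```

```text
time: 27.1
tool_pos: [0.5166, 0.0114, 0.2119]
tool_rot: [0.0, 0.999, 0.044, 0.001]
contact_force: [1.3, -0.2, 0.3]
gripper_width: 0.996
grasp_force: 0.0
time: 27.4
tool_pos: [0.516, 0.0115, 0.208]
tool_rot: [-0.0, 0.999, 0.044, -0.001]
contact_force: [0.8, -0.3, -1.3]
gripper_width: 1.002
grasp_force: 0.0
4456 [-0.00327971 -0.00818034  0.02092316] 0.019238905914130418
spare top A 0.03791899106224311
```

View pics/end.png

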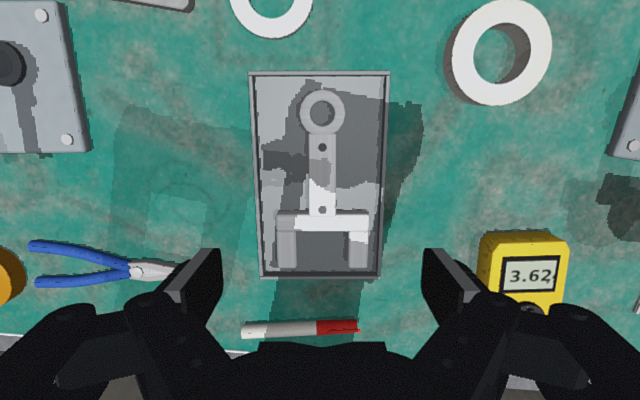

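The fork gauge lies flat inside the tray, with its eye at (322,112) and its tines ending at about y=268, inside the walls. Nothing else has moved, so I hand in.

```bash
python3 -c "
from plant import manip
print(manip.job_done())"
```

```text
the job is handed in; nothing more can be done
None
```

I've handed the job in: the T and disc gauges hang snug at the bottom of the spare hook, the fork gauge lies flat in the grey tray, and it took about 27 s; the hand-in gave no verdict.

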